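Leak-test a collar casting in the sprung test nest

ROBOT

A 6-joint arm with a two-finger parallel gripper is mounted at the origin on the work surface. World frame = base frame: x ahead of the robot, y to its left, z up, the work surface at z = 0. Lengths are in m, angles in rad, forces in N, time in s.
With the tool pointing down it reaches from about 0.425 to 0.95 m from the base axis. Payload 3.5 kg.
Tool frame: the origin (TCP) lies between the finger pads; the fingertips stand 22 mm ahead of it and the grasp point (between the pads) lies 3 mm ahead of it (ctrl.nose_length is the z of the fingertips in the tool frame, in m); z points along the fingers, y is the line along which they close (so a half turn about z gives the same grasp; the last joint's range is limited). The gripper opens to 85 mm and grips with 20 to 120 N. Pads are 22 mm wide; open, the fingers measure 114 mm over their backs; the gripper's body (76 mm by 85 mm) begins 54 mm behind the grasp point. The pads swing forward as they close: fully open they stand 13 mm farther back than shut.
Start: joints at [0.952, 0.286, 1.577, -0, 1.279, -0.15], TCP at [0.305, 0.602, 0.253] pointing down, gripper open.
Joint ranges: [-2.77, 2.77], [-0.9, 2.22], [0.21, 2.48], [-1.53, 4.67], [0.24, 2.81], [-2.84, 2.84]. Speed limits (rad/s): [2.79, 2.79, 3.14, 3.14, 3.14, 3.14].

INTERFACE

Orientations are given as a unit quaternion [x, y, z, w].
In Python, from plant import ctrl gives the robot as it stands. The module is installed in compiled form; this text tells all that it offers.
- The arm moves only by the tool send_rows, never from a script. Its argument "rows" is text: rows parted by semicolons, each of 7 numbers parted by spaces: the turn, a rotation vector about the tool's x, y, z in degrees, then the shift along the tool's x, y, z in mm, then the opening, from -1 (shut) to 1 (fully open). A call has 1 to 8 rows; each row is the pose to reach, as a shift and turn from the pose commanded when the call began, along the tool's axes at that moment; what a row does not reach only later rows make up. A row lasts 1/8 s, in which the tool goes at most 62.5 mm and 10.7 degrees, less where a joint would pass 70% of its speed; a pose out of reach is approached as far as the arm can. A call with a gripper value outside its range is refused whole. The fingers move at their own pace and stop on an object; "grip_force" is the grip in N (left out, the last holds). Time passes only in rows, so rows that repeat a pose let the fingers close. It gives the time, the measured TCP pose, the force, the opening and the grip force at its end, in the units of the state.
- ctrl.get_state(): the state, without advancing time (a new reading comes with each control period).
- ctrl.read_camera(name): name is "scene" or "top" or "wrist"; returns a dict with "color" (400x640x3 uint8, red, green, blue), "fx", "fy", "cx", "cy" (pixels), "extrinsics" (4x4, takes a point from world to camera coordinates). Camera axes: x right, y down, z forward; pixel columns grow to the right and rows downward; lengths in m; the calibration is good to about 2 mm. A picture is of the moment at which its call begins. There is no depth.
- ctrl.sign_off(): hands the job in; it is judged then, once.
Trained networks look in a picture, given as the dict that the camera call returned (one of the last four; its "shot" number tells which), for a name from the list of things; names that differ only in an ending like _2 or _b are one class to them, and where a whole thing is asked for, a point or a joint stands for the part that bears it (a point fixed in the world has none). Each returns a list of dicts, best first, with "p" (0 to 1); they miss things now and then, are a little off and sometimes report something else, mostly with a low value. They report only what shows in the picture. A call takes as long as a camera call.
- ctrl.look_for(picture, target): "position" ([x, y, z] in m, in the coordinates of the camera as it stood for that picture, good to about 4 mm: the middle of the surface that is visible of it).
The state is a dict: "time": time; "qpos": joint angles; "dq": joint speeds; "joint_efforts": joint torques, N m; "eef_pos": TCP position; "tcp_rot": TCP orientation; "contact_force": force on the tool from outside, world axes, zero at the start; "wrist_torque": the same for the moment, N m; "opening": opening from 0.0 (shut) to 1.0 (fully open); "finger_force": force on a finger pad.
Only numpy, scipy, OpenCV 4.12 (cv2) and the standard library are available. Lean on these libraries where they do the work, as an engineer would, in place of code of your own. Each camera call takes 0.05 s, during which the arm holds its last target. There are 200 camera calls.

TASK

Set up the bare aluminium collar on the bench for its leak test: stand it, narrow end down, squarely on the brass spring seat between the four guide pins of the test nest, lay the loose orange sealing spacer on it, then put the steel blanking cap on top. Press down on the cap until the spring seat is fully home and finish while still holding it down there, touching neither collar nor spacer, because the air test runs with the stack kept compressed. Leave the flanged casting, the spray bottle and the wrench where they are.

Things in the scene. Friction and masses are not known exactly. Their poses are not given: they have to be found in the camera images.
- nest: Leak-test nest bolted to the bench: dark steel base plate 16 mm thick, spanning x -70..70 and y -70..125 mm in its frame. Origin: on the bench under the seat's axis, z up. An aluminium block (diameter 100 mm, bore 56 mm) stands on it, top face 36 mm above the bench. A blue manifold with a dial gauge sits at y 69..115 mm, up to 75 mm high.
- pocket (a point): Centre of the pocket's mouth, on the nest's axis, 95 mm above the bench: level with the tips of four steel guide pins, 10 mm in diameter with domed tips, that stand 37 mm from the axis at (+-26, +-26) mm in the nest's x and y. They leave a round pocket 64 mm across and, on the nest's four sides (+-x, +-y), gaps 42 mm wide for fingers.
- seat_top (a point): Centre of the top face of the brass spring seat: a ring of 54 mm outside and 44 mm inside diameter on the nest's axis, between the guide pins. Free, its top face is 46 mm above the bench; it slides straight down 10 mm to a hard stop, where it is flush with the block (36 mm above the bench). The point moves with the ring.
- seat (a joint): How far the spring seat is pressed down, m: 0 free, 0.010 fully home on its stop. The spring takes about 7 N to start moving and about 16 N when fully home (of which the stack's own weight gives about 3 N); the bare weight of the stack does not move it.
- casting: Cast aluminium collar: ring body 60 mm outside diameter and 30 mm tall over a foot 38 mm in diameter and 8 mm tall; through bore about 30 mm; 38 mm tall in all, about 0.18 kg. It starts on its foot. Origin: centre of the underside of the foot, z up. The foot drops into the seat ring and the body's underside rests on it. Those in the bins are fixed stock.
- casting_shoulder (a point): On the collar's axis at the underside of its 60 mm body, 8 mm above its origin.
- casting_top (a point): On the collar's axis at its top face, 38 mm above its origin.
- spacer: Orange sealing spacer, a flat ring 60 mm outside, 32 mm inside diameter, 12 mm thick, about 35 g. Origin: centre of its underside, z up. Same either way up. The one lying alone on the bench; those in the grey tray are fixed stock.
- spacer_top (a point): Centre of the spacer's top face, 12 mm above its origin.
- cap: Steel blanking cap: round plate 60 mm in diameter and 8 mm thick with a black knob 30 mm in diameter and 26 mm tall on top; 34 mm tall in all, about 0.1 kg. Origin: centre of the plate's underside, z up.
- cap_knob (a point): On the axis of the cap's knob, 29 mm above the cap's underside (5 mm below the top of the knob).
- flanged_casting: Bystander: another aluminium casting, 80 mm square flange with a round neck, 76 mm tall. Origin at the centre of its underside. Leave it.
- spray: Bystander: white bottle with yellow label and red cap, 56 mm in diameter, 150 mm tall. Origin at the centre of its underside. Leave it.
- wrench: Bystander: wrench lying flat, about 170 mm long. Leave it.

How it is judged:
By the outcome, as a careful person would: the job done as asked, in the order asked, and still so for the second after the job is handed in, while the arm keeps its last pose, push and grip.
It also fails if it takes over 72 s, if anything falls off the work surface, if the arm or the gripper's body presses on something with over 40 N, if the wrist force passes 120 N, or if a joint passes its speed limit or range.

## Working session

There is one attempt and no reset: what is moved stays moved. The work goes in short steps, Python scripts to look and compute and a tool call to move; the robot and the scene stay as the last step left them, time stands still between calls to the robot, and variables do not carry over. Pictures are saved under pics/ and viewed, at most 10 in all, crops included, and the job is handed in when it is done.

Besides the shell and the picture viewer there is one more tool, called after "Emit:" as name(argument=value, ...) on one line, values as JSON. send_rows: Moves the arm, as the interface text tells. Its arguments: {"type":"object","properties":{"rows":{"type":"string"},"grip_force":{"type":"number"}},"required":["rows"]}

```bash
mkdir -p pics
cat > h.py <<'E'
import numpy as np, cv2
from plant import ctrl
from scipy.spatial.transform import Rotation as R
def world(pic,p):
    E=np.array(pic["extrinsics"]); return E[:3,:3].T@(np.array(p)-E[:3,3])
def pix(pic,w):
    E=np.array(pic["extrinsics"]); c=E[:3,:3]@np.array(w)+E[:3,3]
    return np.array([pic["fx"]*c[0]/c[2]+pic["cx"],pic["fy"]*c[1]/c[2]+pic["cy"]])
def ray(pic,uv,z):
    E=np.array(pic["extrinsics"]); o=-E[:3,:3].T@E[:3,3]
    d=E[:3,:3].T@np.array([(uv[0]-pic["cx"])/pic["fx"],(uv[1]-pic["cy"])/pic["fy"],1]); return o+d*(z-o[2])/d[2]
def tool(w):
    s=ctrl.get_state(); return R.from_quat(s["tcp_rot"]).inv().apply(np.array(w)-s["eef_pos"])*1000
def save(pic,n,crop=None,k=1):
    im=pic["color"][:,:,::-1]
    if crop: im=im[crop[1]:crop[3],crop[0]:crop[2]]
    cv2.imwrite("pics/"+n,cv2.resize(im,None,fx=k,fy=k,interpolation=cv2.INTER_CUBIC))
E
python3 - <<'E'
from h import *
np.set_printoptions(precision=4,suppress=True)
s=ctrl.get_state(); print(s["time"],s["eef_pos"],s["tcp_rot"],s["opening"],ctrl.nose_length)
for c in ("top","scene"):
    p=ctrl.read_camera(c); save(p,c+"0.png")
    E=np.array(p["extrinsics"]); print(c,"cam at",-E[:3,:3].T@E[:3,3],p["fx"])
    for t in ["nest","pocket","seat_top","casting","casting_top","spacer","spacer_top","cap","cap_knob","flanged_casting","spray","wrench"]:
        for d in ctrl.look_for(p,t)[:3]:
            w=world(p,d["position"]); print(t,round(d["p"],2),w,pix(p,w).round())
print(ctrl.get_state()["time"])
E
```

```text
0.0 [0.3046 0.6017 0.2519] [ 0.2323  0.9727 -0.0011 -0.0004] 0.998230431393611 0.022
top cam at [0.4758 0.0135 1.1781] 426.48597828790736
nest 0.68 [0.4918 0.0645 0.0217] [296. 231.]
pocket 0.89 [0.4868 0.0598 0.0157] [298. 232.]
pocket 0.4 [ 0.4905 -0.3823  0.007 ] [459. 233.]
seat_top 0.77 [0.5042 0.0355 0.0353] [307. 226.]
seat_top 0.62 [ 0.5664 -0.1864  0.035 ] [389. 204.]
casting 0.54 [ 0.5719 -0.1829  0.0391] [388. 202.]
casting_top 0.61 [ 0.5687 -0.1868  0.0357] [390. 203.]
casting_top 0.56 [ 0.4931 -0.3779  0.0079] [457. 232.]
casting_top 0.35 [0.4732 0.3717 0.1033] [171. 236.]
spacer 0.74 [0.6335 0.3975 0.0092] [176. 177.]
spacer 0.72 [ 0.4365 -0.1896  0.0096] [389. 252.]
spacer 0.34 [0.5005 0.0367 0.0349] [306. 227.]
spacer_top 0.74 [ 0.4385 -0.1887  0.0124] [389. 251.]
spacer_top 0.63 [ 0.492  -0.383   0.0079] [459. 232.]
spacer_top 0.4 [0.6311 0.3988 0.0075] [175. 178.]
cap 0.56 [ 0.4942 -0.3816  0.0089] [459. 232.]
cap_knob 0.79 [ 0.4935 -0.3783  0.0083] [457. 232.]
flanged_casting 0.91 [ 0.7163 -0.1279  0.0075] [367. 151.]
flanged_casting 0.26 [ 0.5684 -0.1873  0.0406] 
[... 379 characters left out ...]
823  0.0077] [196. 198.]
casting_top 0.76 [ 0.574  -0.1889  0.0348] [256. 206.]
casting_top 0.59 [ 0.5062 -0.3845  0.0103] [195. 198.]
spacer 0.65 [ 0.4394 -0.1952  0.0141] [253. 175.]
spacer 0.49 [0.5023 0.0535 0.0248] [330. 183.]
spacer_top 0.54 [ 0.4451 -0.1952  0.0188] [253. 176.]
cap 0.56 [ 0.5062 -0.3846  0.0114] [195. 198.]
cap_knob 0.75 [ 0.5721 -0.1905  0.0372] [255. 206.]
cap_knob 0.73 [ 0.4425 -0.1947  0.0157] [253. 176.]
cap_knob 0.69 [ 0.5022 -0.385   0.0077] [195. 198.]
flanged_casting 0.66 [ 0.7349 -0.139   0.0244] [275. 253.]
flanged_casting 0.37 [0.5022 0.0413 0.038 ] [326. 181.]
spray 0.77 [0.4839 0.3791 0.0812] [430. 159.]
wrench 0.63 [0.6441 0.3985 0.0082] [444. 213.]
1.3
```

View pics/top0.png

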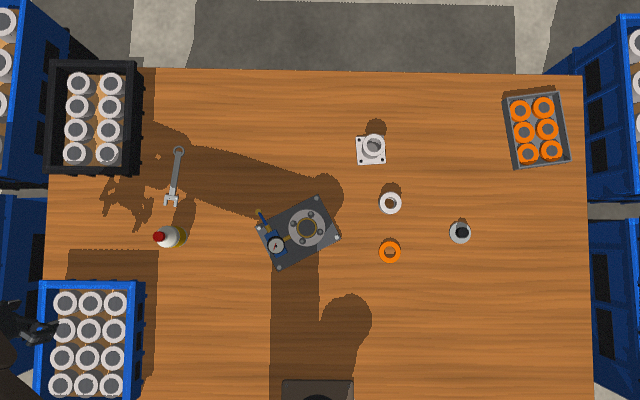

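View pics/scene0.png

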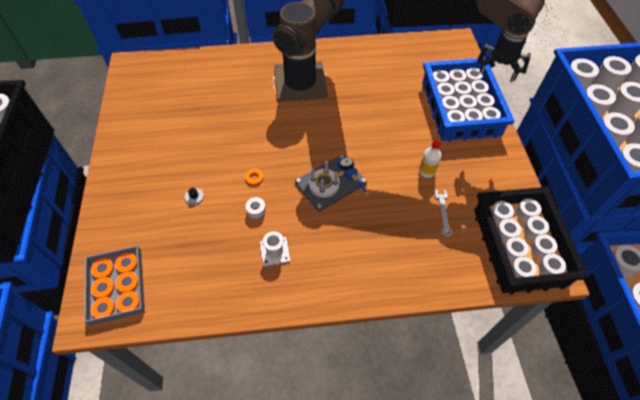

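The top view shows the nest at about (306,228) with its manifold to the lower left, the casting at (390,203), spacer at (389,252), cap at (460,232), flanged casting at (371,149), spray at (170,236) and wrench at (175,177). The detections agree in both cameras, so I'll move over the nest to look closer.

Emit:
send_rows(rows="0 0 10 -54 -52 -6 1;0 0 20 -107 -104 -12 1;0 0 30 -161 -156 -25 1;0 0 40 -214 -208 -38 1;0 0 43 -268 -260 -50 1;0 0 43 -322 -312 -50 1;0 0 43 -375 -364 -50 1;0 0 43 -429 -416 -50 1")

```text
time: 2.3
eef_pos: [0.4672, 0.1304, 0.302]
tcp_rot: [0.573, 0.82, 0.001, 0.001]
contact_force: [0.6, 0.2, 0.1]
opening: 1.002
finger_force: 0.0
```

Emit:
send_rows(rows="0 0 0 0 0 0 1;0 0 0 0 0 0 1")

```text
time: 2.55
eef_pos: [0.4668, 0.1324, 0.3013]
tcp_rot: [0.573, 0.82, 0.0, -0.0]
contact_force: [0.3, -0.5, -0.5]
opening: 0.998
finger_force: 0.0
```

Run:
```python
from h import *
np.set_printoptions(precision=4,suppress=True)
s=ctrl.get_state(); print(s["time"],s["eef_pos"],s["tcp_rot"],s["qpos"])
p=ctrl.read_camera("wrist"); save(p,"w1.png")
E=np.array(p["extrinsics"]); print("cam at",-E[:3,:3].T@E[:3,3],E[:3,:3],p["fx"])
for t in ["seat_top","nest","pocket"]:
    for d in ctrl.look_for(p,t)[:2]:
        w=world(p,d["position"]); print(t,round(d["p"],2),w,pix(p,w).round())
```

```text
2.55 [0.4668 0.1324 0.3013] [ 0.5729  0.8196  0.0002 -0.0002] [ 0.0666 -0.1792  1.9746  0.0006  1.3463 -0.2842]
cam at [0.4447 0.1939 0.4215] [[ 0.939   0.3439  0.0003]
 [ 0.3319 -0.9066  0.2607]
 [ 0.0899 -0.2447 -0.9654]] 336.2237629514998
seat_top 0.97 [0.5031 0.0322 0.032 ] [322. 251.]
nest 0.62 [0.4866 0.0706 0.0166] [320. 216.]
pocket 0.87 [0.4904 0.0754 0.0179] [324. 214.]
```

View pics/w1.png

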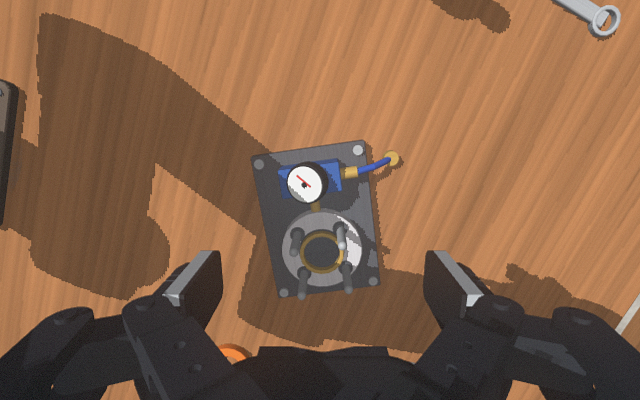

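The wrist view shows the nest plate with corners at about (252,157), (362,140), (381,286) and (278,299), and the brass ring at (322,252). I'll fit the nest pose to those corners and check it with the ring.

Run:
```python
from h import *
from scipy.optimize import least_squares
np.set_printoptions(precision=4,suppress=True)
p=ctrl.read_camera("wrist")
im=p["color"]; hsv=cv2.cvtColor(im,cv2.COLOR_RGB2HSV)
loc=np.array([[-70,125],[70,125],[70,-70],[-70,-70]])/1000.
px=np.array([[252,157],[362,140],[381,286],[278,299]],float)
print([ray(p,u,.016)[:2] for u in px])
def nest(q,l,z):
    c,s=np.cos(q[2]),np.sin(q[2]); return [q[0]+c*l[0]-s*l[1],q[1]+s*l[0]+c*l[1],z]
f=least_squares(lambda q:np.ravel([pix(p,nest(q,l,.016))-u for l,u in zip(loc,px)]),[.5,.035,.35])
print(f.x,np.degrees(f.x[2]),f.fun)
# brass ring mask
m=((hsv[...,0]>15)&(hsv[...,0]<28)&(hsv[...,1]>90)).astype(np.uint8); m[:232]=0;m[275:]=0;m[:,:298]=0;m[:,348:]=0
pts=cv2.findNonZero(m); e=cv2.minEnclosingCircle(pts); print(len(pts),e,ray(p,e[0],.046))
print(cv2.boundingRect(pts))
ov=im[:,:,::-1].copy()
for r,z in((.027,.046),(.022,.046),(.05,.036)):
    poly=np.array([pix(p,[f.x[0]+r*np.cos(a),f.x[1]+r*np.sin(a),z]) for a in np.linspace(0,6.28,60)])
    cv2.polylines(ov,[np.round(poly*16).astype(int)],True,(0,255,0),1,shift=4)
for l in [(-.026,.026),(.026,.026),(.026,-.026),(-.026,-.026)]:
    u=pix(p,nest(f.x,l,.095)); cv2.circle(ov,tuple(np.round(u*16).astype(int)),24,(0,0,255),1,shift=4)
crop=cv2.resize(ov[130:310,235:400],None,fx=3.2,fy=3.2,interpolation=cv2.INTER_NEAREST); cv2.imwrite("pics/fit.png",crop)
```

```text
[array([0.3836, 0.1129]), array([0.5006, 0.1779]), array([0.5972, 0.0071]), array([ 0.4738, -0.0595])]
[0.502  0.0354 0.5   ] 28.648421165809616 [-2.7137  0.2023  2.5427  0.1975 -0.0584 -0.3282  0.2136  0.1145]
525 ((321.0351257324219, 253.43284606933594), 21.725482940673828) [0.5009 0.0363 0.046 ]
(300, 233, 43, 42)
```

View pics/fit.png

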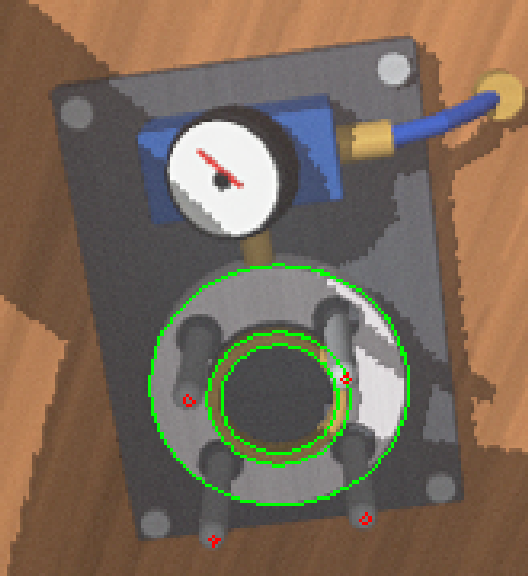

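The fit lies on the ring, block and pin tips: nest axis (0.5017, 0.0357), yaw about 28.6°. Next I'll view the loose parts with the gripper already turned to the nest yaw.

Emit:
send_rows(rows="0 0 -4 -54 -23 0 1;0 0 -8.5 -107 -46 0 1;0 0 -8.5 -161 -70 0 1;0 0 -8.5 -214 -93 0 1;0 0 -8.5 -268 -116 0 1;0 0 -8.5 -268 -116 0 1;0 0 -8.5 -268 -116 0 1")

```text
time: 3.68
eef_pos: [0.4503, -0.1585, 0.3011]
tcp_rot: [0.51, 0.86, 0.0, -0.0]
contact_force: [0.1, 0.3, -0.4]
opening: 0.997
finger_force: 0.0
```

Run:
```python
from h import *
np.set_printoptions(precision=4,suppress=True)
s=ctrl.get_state(); print(s["time"],s["eef_pos"],s["tcp_rot"])
p=ctrl.read_camera("wrist"); save(p,"w2.png")
np.save("w2.npy",p["color"]); import pickle; pickle.dump(p,open("w2.pkl","wb"))
for t in ["casting_top","spacer_top","cap_knob","cap"]:
    for d in ctrl.look_for(p,t)[:3]:
        w=world(p,d["position"]); print(t,round(d["p"],2),w,pix(p,w).round(),tool(w))
```

```text
3.675 [ 0.4503 -0.1585  0.3011] [ 0.51    0.8602  0.0002 -0.0003]
spacer_top 0.58 [ 0.4413 -0.1921  0.0104] [303. 184.] [-25.708  -24.7252 290.8176]
cap_knob 0.94 [ 0.4907 -0.3788  0.0015] [273. 312.] [-213.0435  -71.2886  299.8155]
cap_knob 0.4 [0.5022 0.0373 0.0307] [454.  29.] [146.0067 139.2223 270.5955]
cap 0.77 [ 0.4921 -0.3781  0.0082] [273. 314.] [-212.9656  -69.5554  293.1072]
```

View pics/w2.png

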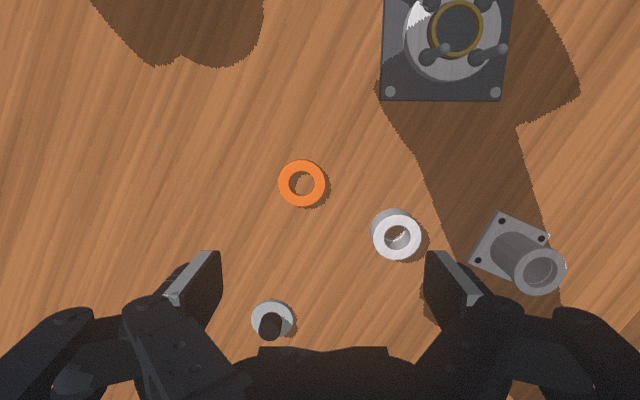

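The wrist view shows the spacer at (302,183), the casting's top ring at (397,237), the cap at (272,320) and the seat ring at (457,28). I'll refine these by fitting circles of known size and height.

```bash
cat > fit.py <<'E'
from h import *
from scipy.optimize import minimize
def circ(p,c,r,z,n=90):
    return np.array([pix(p,[c[0]+r*np.cos(a),c[1]+r*np.sin(a),z]) for a in np.linspace(0,2*np.pi,n,endpoint=False)])
def fit(p,c0,rz,span=.012):
    """max gradient along the projected circles; rz = [(r,z),...]"""
    g=cv2.GaussianBlur(p["color"].astype(np.float32),(0,0),1.2)
    G=np.sqrt(sum(cv2.Sobel(g[...,k],cv2.CV_32F,1,0)**2+cv2.Sobel(g[...,k],cv2.CV_32F,0,1)**2 for k in range(3)))
    G=np.minimum(G,np.percentile(G,99))
    def cost(c):
        s=0
        for r,z in rz:
            q=circ(p,c,r,z).astype(np.float32); s-=cv2.remap(G,q[None,:,0].copy(),q[None,:,1].copy(),cv2.INTER_LINEAR).mean()
        return s
    gr=np.arange(-span,span+1e-9,.001)
    b=min(((cost(np.array(c0)+[a,d]),a,d) for a in gr for d in gr))
    m=minimize(cost,np.array(c0)+b[1:],method="Nelder-Mead",options=dict(initial_simplex=np.array(c0)+b[1:]+np.array([[0,0],[.001,0],[0,.001]])))
    return m.x,m.fun
E
python3 - <<'E'
from fit import *; import pickle
np.set_printoptions(precision=4,suppress=True)
p=pickle.load(open("w2.pkl","rb"))
ov=p["color"][:,:,::-1].copy()
for n,c0,rz in [("casting",(.568,-.188),[(.03,.038),(.015,.038)]),("spacer",(.438,-.19),[(.03,.012),(.016,.012)]),("cap",(.493,-.379),[(.03,.008),(.015,.034)]),("seat",(.5017,.0357),[(.027,.046),(.022,.046)])]:
    x,f=fit(p,c0,rz); print(n,x,f,tool([*x,rz[0][1]]))
    for r,z in rz: cv2.polylines(ov,[np.round(circ(p,x,r,z)*16).astype(int)],True,(0,255,0),1,shift=4)
cv2.imwrite("pics/fit2.png",cv2.resize(ov[0:360,230:530],None,fx=1.66,fy=1.66))
E
```

```text
casting [ 0.5714 -0.1899] -500.989013671875 [-86.2393  90.5647 263.3279]
spacer [ 0.4385 -0.1921] -395.9535217285156 [-24.1806 -26.9499 289.307 ]
cap [ 0.494  -0.3869] -389.84271240234375 [-221.6226  -72.2012  293.3145]
seat [0.4987 0.0299] -228.87994384765625 [141.4226 132.6116 255.3177]
```

View pics/fit2.png

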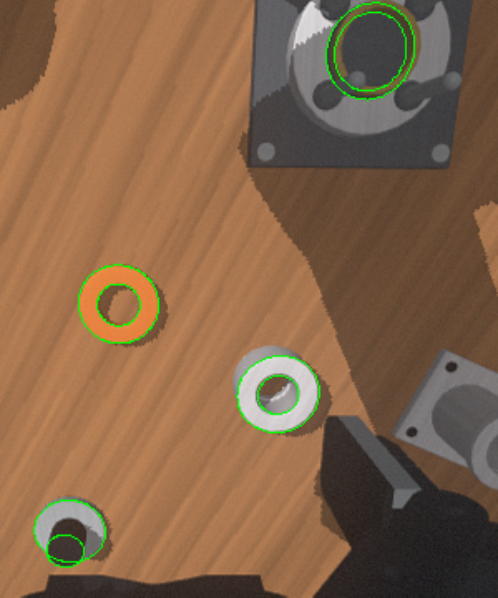

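Emit:
send_rows(rows="0 0 0 -29 30 40 1;0 0 0 -57 60 80 1;0 0 0 -86 91 130 1;0 0 0 -86 91 180 1;0 0 0 -86 91 220 1;0 0 0 -86 91 250 1;0 0 0 -86 91 279 1;0 0 0 -86 91 279 1", grip_force=40)

```text
time: 4.92
eef_pos: [0.5696, -0.1892, 0.0196]
tcp_rot: [0.51, 0.86, -0.0, -0.003]
contact_force: [-0.1, 0.5, 0.1]
opening: 1.003
finger_force: 0.0
```

Emit:
send_rows(rows="0 0 0 0 0 0 -1;0 0 0 0 0 0 -1;0 0 0 0 0 0 -1;0 0 0 0 0 0 -1;0 0 0 0 0 0 -1;0 0 0 0 0 0 -1")

```text
time: 5.68
eef_pos: [0.5729, -0.1917, 0.0245]
tcp_rot: [0.51, 0.86, 0.0, 0.002]
contact_force: [0.1, 2.0, 6.4]
opening: 0.698
finger_force: 43.9
```

Emit:
send_rows(rows="0 0 0 0 0 -50 -1;0 0 0 0 0 -100 -1;0 0 0 0 0 -100 -1")

```text
time: 6.05
eef_pos: [0.5741, -0.1927, 0.1277]
tcp_rot: [0.51, 0.86, 0.0, 0.005]
contact_force: [0.2, 0.9, -1.5]
opening: 0.696
finger_force: 44.4
```

Run:
```python
from fit import *
np.set_printoptions(precision=4,suppress=True)
s=ctrl.get_state(); print(s["time"],s["eef_pos"],s["tcp_rot"],s["opening"],s["finger_force"],s["contact_force"])
p=ctrl.read_camera("wrist"); save(p,"w3.png")
print(tool([.5017,.0357,.095]))
```

```text
6.05 [ 0.5741 -0.1927  0.1277] [0.5102 0.86   0.0002 0.0052] 0.6964918223120575 44.40780557692051 [ 0.2437  0.8832 -1.512 ]
[233.5165  46.9939  28.6969]
```

View pics/w3.png

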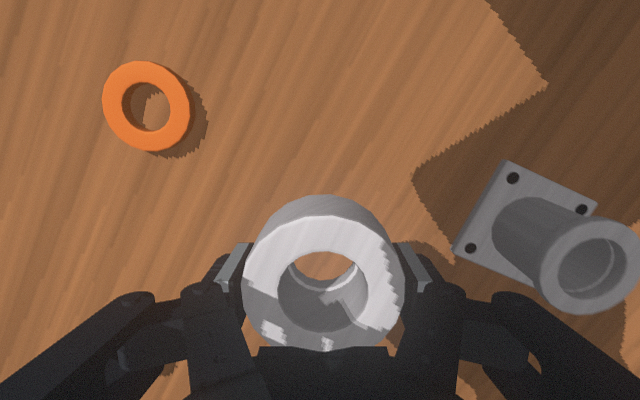

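The collar is gripped upright, its top ring centred at about (324,285) between the pads. I'll measure where it sits in the hand and cross-check the nest axis.

Run:
```python
from fit import *
np.set_printoptions(precision=4,suppress=True)
s=ctrl.get_state()
p=ctrl.read_camera("wrist")
for z in (.139,.141,.143):
    x,f=fit(p,(.573,-.191),[(.015,z)],.008); print(z,x,f,tool([*x,z])); 
    x,f=fit(p,(.573,-.191),[(.03,z),(.015,z)],.008); print(z,x,f,tool([*x,z]))
p=ctrl.read_camera("top")
x,f=fit(p,(.5017,.0357),[(.05,.036),(.027,.046),(.022,.046)],.006); print("top nest",x,f)
x,f=fit(p,(.4385,-.1921),[(.03,.012),(.016,.012)],.006); print("top spacer",x,f)
x,f=fit(p,(.494,-.383),[(.03,.008)],.008); print("top cap",x,f)
```

```text
0.139 [ 0.57   -0.1885] -120.11892700195312 [  2.6117   0.3947 -16.9178]
0.139 [ 0.5701 -0.1898] -206.9261474609375 [  1.4494  -0.104  -16.9179]
0.141 [ 0.5704 -0.1872] -134.74961853027344 [  3.539    1.4469 -18.9179]
0.141 [ 0.5698 -0.1895] -185.95797729492188 [  1.7865  -0.232  -18.9178]
0.143 [ 0.57   -0.1866] -168.5627899169922 [  4.2618   1.3336 -20.9177]
0.143 [ 0.57   -0.1867] -215.86041259765625 [  4.2008   1.3057 -20.9177]
top nest [0.5002 0.0358] -703.0692138671875
top spacer [ 0.4544 -0.145 ] -172.24148559570312
top cap [ 0.4924 -0.3862] -274.26995849609375
```

Emit:
send_rows(rows="0 0 0 0 0 -45 -1;0 0 0 40 8 -70 -1;0 0 0 90 18 -70 -1;0 0 0 145 30 -70 -1;0 0 0 195 40 -70 -1;0 0 0 231 47 -70 -1;0 0 0 231 47 -70 -1;0 0 0 231 47 -70 -1")

```text
time: 7.2
eef_pos: [0.5012, 0.0339, 0.1907]
tcp_rot: [0.51, 0.86, -0.001, -0.001]
contact_force: [1.0, 0.4, -1.3]
opening: 0.693
finger_force: 44.4
```

Run:
```python
from fit import *
np.set_printoptions(precision=4,suppress=True)
s=ctrl.get_state(); print(s["time"],s["eef_pos"],s["tcp_rot"],s["contact_force"]); print(tool([.5015,.0348,.095]))
p=ctrl.read_camera("scene"); save(p,"s1.png",(255,110,400,230),5)
```

```text
7.2 [0.5012 0.0339 0.1907] [ 0.5101  0.8601 -0.0008 -0.0012] [ 1.0271  0.4232 -1.2704]
[ 0.5061  0.9191 95.6631]
```

View pics/s1.png

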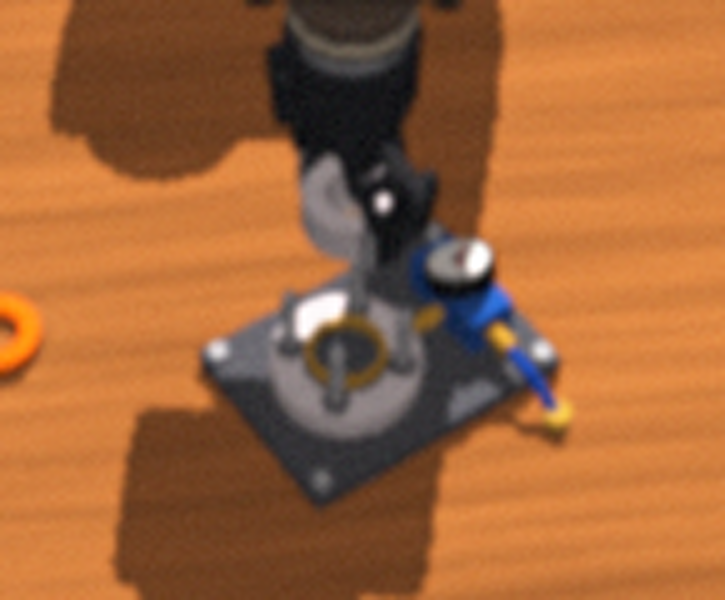

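The collar hangs above the nest, upright, with the seat ring and pins clear beneath. Descending in stages.

Emit:
send_rows(rows="0 0 0 0 1 40 -1;0 0 0 0 1 75 -1;0 0 0 0 1 85 -1;0 0 0 0 1 92 -1;0 0 0 0 1 98 -1;0 0 0 0 1 98 -1")

```text
time: 8.0
eef_pos: [0.5031, 0.0345, 0.0948]
tcp_rot: [0.51, 0.86, 0.0, 0.0]
contact_force: [0.7, 0.2, -0.5]
opening: 0.698
finger_force: 44.4
```

Emit:
send_rows(rows="0 0 0 0 0 8 -1;0 0 0 0 0 15 -1;0 0 0 0 0 22 -1;0 0 0 0 0 27 -1;0 0 0 0 0 30 -1;0 0 0 0 0 30 -1")

```text
time: 8.75
eef_pos: [0.5026, 0.0346, 0.064]
tcp_rot: [0.51, 0.86, -0.0, -0.0]
contact_force: [0.5, -0.2, -1.5]
opening: 0.698
finger_force: 44.4
```

Emit:
send_rows(rows="0 0 0 0 0 1 -1;0 0 0 0 0 2 -1;0 0 0 0 0 3 -1;0 0 0 0 0 3 -1")

```text
time: 9.25
eef_pos: [0.503, 0.0346, 0.0623]
tcp_rot: [0.51, 0.86, -0.0, -0.0]
contact_force: [-3.3, 0.4, 5.6]
opening: 0.697
finger_force: 44.9
```

Emit:
send_rows(rows="0 0 0 0 0 0 1;0 0 0 0 0 0 1;0 0 0 0 0 0 1;0 0 0 0 0 -15 1;0 0 0 0 0 -50 1;0 0 0 50 0 -110 1;0 0 0 95 0 -150 1;0 0 0 95 0 -150 1")

```text
time: 10.25
eef_pos: [0.4581, 0.1196, 0.2159]
tcp_rot: [0.509, 0.861, 0.002, 0.003]
contact_force: [0.5, 0.1, -0.2]
opening: 1.002
finger_force: 0.0
```

Run:
```python
from fit import *
np.set_printoptions(precision=4,suppress=True)
s=ctrl.get_state(); print(s["time"],s["eef_pos"],s["tcp_rot"],s["contact_force"])
p=ctrl.read_camera("wrist"); save(p,"w4.png")
x,f=fit(p,(.502,.0355),[(.03,.076),(.015,.076)],.006); print(x,f,pix(p,[*x,.076]))
```

```text
10.25 [0.4581 0.1196 0.2159] [0.5091 0.8607 0.0023 0.0034] [ 0.4843  0.0644 -0.1512]
[0.5019 0.0373] -273.48516845703125 [319.4285 297.0338]
```

View pics/w4.png

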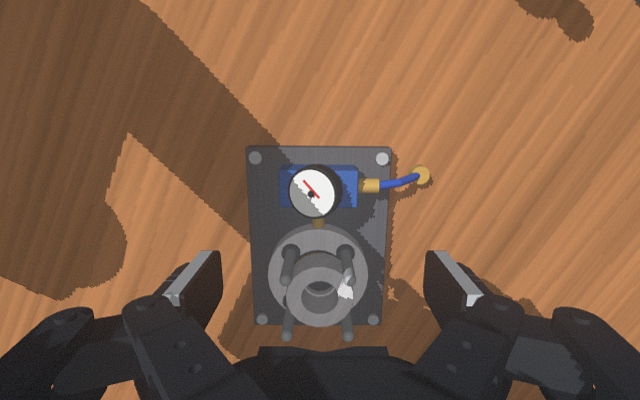

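The collar stands between the pins, its top ring centred at (320,297), measured at (0.502, 0.037): on axis. Now the spacer.

Emit:
send_rows(rows="0 0 0 -50 -31 0 1;0 0 0 -100 -63 0 1;0 0 0 -150 -95 0 1;0 0 0 -200 -126 20 1;0 0 0 -245 -154 60 1;0 0 0 -264 -166 100 1;0 0 0 -264 -166 130 1;0 0 0 -264 -166 130 1")

```text
time: 11.3
eef_pos: [0.435, -0.1926, 0.0773]
tcp_rot: [0.511, 0.86, 0.0, -0.005]
contact_force: [-0.2, 0.4, 0.2]
opening: 1.0
finger_force: 0.0
```

Emit:
send_rows(rows="0 0 0 0 0 0 1")

```text
time: 11.42
eef_pos: [0.4382, -0.1937, 0.0816]
tcp_rot: [0.51, 0.86, -0.0, 0.0]
contact_force: [-0.5, 0.1, 0.4]
opening: 1.003
finger_force: 0.0
```

Run:
```python
from fit import *
np.set_printoptions(precision=4,suppress=True)
s=ctrl.get_state(); print(s["time"],s["eef_pos"],s["tcp_rot"]); print(tool([.4385,-.1921,.024]))
```

```text
11.425 [ 0.4382 -0.1937  0.0816] [ 0.5103  0.86   -0.0001  0.0001]
[ 1.2413  1.0401 57.613 ]
```

Emit:
send_rows(rows="0 0 0 1 1 35 1;0 0 0 1 1 52 1;0 0 0 1 1 57.5 1;0 0 0 1 1 57.5 1;0 0 0 1 1 57.5 1", grip_force=30)

```text
time: 12.05
eef_pos: [0.4392, -0.1924, 0.0248]
tcp_rot: [0.51, 0.86, -0.0, 0.001]
contact_force: [-0.3, -0.2, 0.3]
opening: 1.003
finger_force: 0.0
```

Emit:
send_rows(rows="0 0 0 0 0 0 -1;0 0 0 0 0 0 -1;0 0 0 0 0 0 -1;0 0 0 0 0 0 -1;0 0 0 0 0 0 -1")

```text
time: 12.68
eef_pos: [0.4389, -0.1923, 0.025]
tcp_rot: [0.51, 0.86, -0.0, 0.0]
contact_force: [-1.3, 1.5, 7.1]
opening: 0.676
finger_force: 30.5
```

Emit:
send_rows(rows="0 0 0 0 0 -20 -1;0 0 0 0 0 -60 -1;0 0 0 0 0 -110 -1;0 0 0 0 0 -160 -1;0 0 0 0 0 -160 -1;0 0 0 0 0 -160 -1")

```text
time: 13.42
eef_pos: [0.438, -0.1916, 0.1833]
tcp_rot: [0.51, 0.86, 0.0, -0.0]
contact_force: [1.1, -0.2, -0.7]
opening: 0.677
finger_force: 32.2
```

Run:
```python
from fit import *
np.set_printoptions(precision=4,suppress=True)
s=ctrl.get_state(); print(s["time"],s["eef_pos"],s["tcp_rot"],s["opening"],s["finger_force"],s["contact_force"])
p=ctrl.read_camera("wrist"); save(p,"w5.png")
z=s["eef_pos"][2]-.025+.012
x,f=fit(p,s["eef_pos"][:2],[(.03,z),(.016,z)],.008); print(x,f,tool([*x,z]),pix(p,[*x,z])); print(tool([.5018,.0362,.095]))
```

```text
13.425 [ 0.438  -0.1916  0.1833] [ 0.5102  0.86    0.     -0.0003] 0.677409984010867 32.244712114334106 [ 1.0585 -0.2094 -0.6731]
[ 0.4378 -0.1905] -210.44839477539062 [ 0.5016  0.6275 11.9933] [322.5641 263.0781]
[168.6439 165.5278  87.4867]
```

View pics/w5.png

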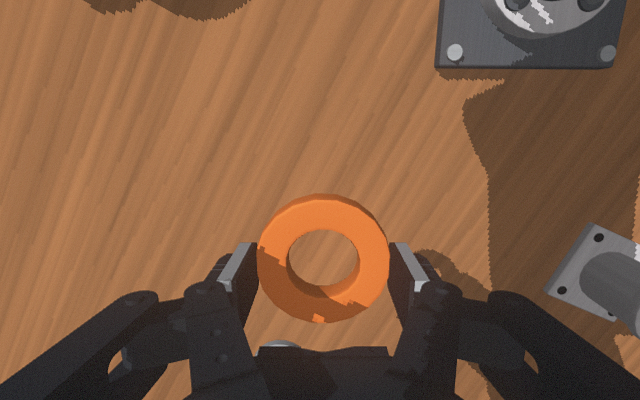

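The spacer is held flat at (322,263) between the pads, and the cap peeks out at (280,345). Carrying it to the nest.

Emit:
send_rows(rows="0 0 0 42 41 0 -1;0 0 0 84 82 0 -1;0 0 0 126 124 0 -1;0 0 0 155 152 0 -1;0 0 0 168 165 0 -1;0 0 0 168 165 0 -1;0 0 0 168 165 0 -1;0 0 0 168 165 0 -1")

```text
time: 14.48
eef_pos: [0.5025, 0.0334, 0.1836]
tcp_rot: [0.511, 0.86, -0.0, -0.0]
contact_force: [-0.2, -0.6, -0.9]
opening: 0.676
finger_force: 32.3
```

Run:
```python
from fit import *
np.set_printoptions(precision=4,suppress=True)
s=ctrl.get_state(); print(s["time"],s["eef_pos"],s["tcp_rot"],s["opening"],s["contact_force"]);print(tool([.5018,.0362,.101]))
```

```text
14.475 [0.5025 0.0334 0.1836] [ 0.511   0.8596 -0.0002 -0.0001] 0.676406502933661 [-0.2468 -0.593  -0.9092]
[ 2.7934  0.7083 82.5915]
```

Emit:
send_rows(rows="0 0 0 1 0.5 30 -1;0 0 0 2 0.5 50 -1;0 0 0 2 0.5 60 -1;0 0 0 2 0.5 68 -1;0 0 0 2 0.5 74 -1;0 0 0 2 0.5 78 -1;0 0 0 2 0.5 78 -1")

```text
time: 15.35
eef_pos: [0.5027, 0.036, 0.1061]
tcp_rot: [0.51, 0.86, -0.0, 0.001]
contact_force: [0.0, -4.5, 0.4]
opening: 0.675
finger_force: 32.4
```

Emit:
send_rows(rows="0 0 0 0 0 1 -1;0 0 0 0 0 2 -1;0 0 0 0 0 3 -1;0 0 0 0 0 4 -1;0 0 0 0 0 4 -1")

```text
time: 15.98
eef_pos: [0.503, 0.0359, 0.1026]
tcp_rot: [0.51, 0.86, -0.0, 0.001]
contact_force: [0.0, -5.9, 3.2]
opening: 0.673
finger_force: 32.6
```

A lateral force of -5.9 N suggests the spacer rubs a pin, so I'll ease back 2 mm and settle.

Emit:
send_rows(rows="0 0 0 -1 0 0 -1;0 0 0 -2 0 0 -1;0 0 0 -2 0 1 -1;0 0 0 -2 0 2 -1;0 0 0 -2 0 2 -1")

```text
time: 16.6
eef_pos: [0.5031, 0.0354, 0.1003]
tcp_rot: [0.51, 0.86, 0.0, -0.001]
contact_force: [-2.3, 0.5, 6.2]
opening: 0.672
finger_force: 32.9
```

Emit:
send_rows(rows="0 0 0 0 0 -1 1;0 0 0 0 0 -1 1;0 0 0 0 0 -1 1;0 0 0 0 0 -15 1;0 0 0 0 0 -50 1;0 0 0 50 0 -90 1;0 0 0 95 0 -112 1;0 0 0 95 0 -112 1")

```text
time: 17.6
eef_pos: [0.4579, 0.1202, 0.2153]
tcp_rot: [0.509, 0.861, 0.002, 0.003]
contact_force: [-0.0, -0.3, -0.0]
opening: 1.0
finger_force: 0.0
```

Emit:
send_rows(rows="0 0 0 0 0 0 1")

```text
time: 17.73
eef_pos: [0.4577, 0.1181, 0.2121]
tcp_rot: [0.51, 0.86, 0.0, 0.0]
contact_force: [-0.6, -0.4, -0.0]
opening: 1.0
finger_force: 0.0
```

Run:
```python
from fit import *
np.set_printoptions(precision=4,suppress=True)
s=ctrl.get_state(); print(s["time"],s["eef_pos"],s["tcp_rot"],s["contact_force"])
p=ctrl.read_camera("wrist"); save(p,"w6.png")
hsv=cv2.cvtColor(p["color"],cv2.COLOR_RGB2HSV)
m=((hsv[...,0]<16)&(hsv[...,1]>200)).astype(np.uint8)
n,l,st,ce=cv2.connectedComponentsWithStats(m)
for i in range(1,n):
    if st[i][4]>60: print(st[i],ce[i])
for z in (.084,.088,.092,.096,.100):
    x,f=fit(p,(.502,.0355),[(.03,z),(.016,z)],.008); print(z,x,f)
q=circ(p,(.502,.0357),.03,.088); print(q.min(0),q.max(0)); q=circ(p,(.502,.0357),.016,.088); print(q.min(0),q.max(0))
c=ctrl.look_for(p,"spacer_top"); print([(round(d["p"],2),world(p,d["position"])) for d in c[:2]])
```

```text
17.725 [0.4577 0.1181 0.2121] [0.51   0.8602 0.     0.0004] [-0.6127 -0.3957 -0.0438]
0.084 [0.5041 0.0339] -282.0416259765625
0.088 [0.5028 0.0362] -273.21466064453125
0.092 [0.5013 0.0385] -253.922607421875
0.096 [0.4999 0.0411] -230.25466918945312
0.1 [0.4985 0.0439] -208.31893920898438
[284.8545 275.3244] [357.6072 339.4146]
[301.8381 290.9383] [340.6335 325.1001]
[(0.55, array([0.5069, 0.0355, 0.0869]))]
```

Spacer lies flat at height 88 mm, on axis. Now to look at the cap closer.

Emit:
send_rows(rows="0 0 0 -50 -29 0 1;0 0 0 -102 -59 0 1;0 0 0 -154 -89 0 1;0 0 0 -206 -119 0 1;0 0 0 -258 -149 0 1;0 0 0 -310 -179 0 1;0 0 0 -362 -209 0 1;0 0 0 -362 -209 0 1")

```text
time: 18.82
eef_pos: [0.4464, -0.3043, 0.2107]
tcp_rot: [0.513, 0.858, -0.0, -0.001]
contact_force: [-0.2, 1.0, 0.5]
opening: 0.998
finger_force: 0.0
```

Emit:
send_rows(rows="0 0 0 0 0 0 1")

```text
time: 18.95
eef_pos: [0.4469, -0.3, 0.2105]
tcp_rot: [0.511, 0.86, 0.0, -0.001]
contact_force: [-0.7, -0.2, -0.8]
opening: 1.0
finger_force: 0.0
```

Run:
```python
from fit import *
np.set_printoptions(precision=4,suppress=True)
s=ctrl.get_state(); print(s["time"],s["eef_pos"],s["tcp_rot"],s["contact_force"])
p=ctrl.read_camera("wrist"); save(p,"w7.png")
for rz in ([(.03,.008)],[(.015,.034)],[(.03,.008),(.015,.034)],[(.03,.0)]):
    x,f=fit(p,(.493,-.383),rz,.009); print(rz,x,f,tool([*x,.032]))
for t in("cap","cap_knob"): print([(round(d["p"],2),world(p,d["position"])) for d in ctrl.look_for(p,t)[:2]])
g=p["color"].max(2); h=cv2.cvtColor(p["color"],cv2.COLOR_RGB2HSV)
u=pix(p,[.493,-.383,.034]).astype(int); a=g[u[1]-30:u[1]+31,u[0]-30:u[0]+31]
m=(a<45).astype(np.uint8); n,l,st,ce=cv2.connectedComponentsWithStats(m)
print(u,[(st[i],ce[i]) for i in range(1,n) if st[i][4]>40])
```

```text
18.95 [ 0.4469 -0.3     0.2105] [ 0.5111  0.8595  0.0005 -0.0014] [-0.6974 -0.1896 -0.7676]
[(0.03, 0.008)] [ 0.4937 -0.3872] -187.69248962402344 [-99.8944  -1.1229 178.4743]
[(0.015, 0.034)] [ 0.4932 -0.3864] -148.79603576660156 [-98.9745  -1.254  178.4765]
[(0.03, 0.008), (0.015, 0.034)] [ 0.4935 -0.387 ] -334.06854248046875 [-99.6313  -1.1809 178.475 ]
[(0.03, 0.0)] [ 0.4952 -0.3906] -188.9906005859375 [-103.6607   -1.4432  178.4656]
[]
[(0.91, array([ 0.4875, -0.3804,  0.0035]))]
[323 279] []
```

Emit:
send_rows(rows="0 0 0 -50 -1 20 1;0 0 0 -99.5 -1 60 1;0 0 0 -99.5 -1 110 1;0 0 0 -99.5 -1 150 1;0 0 0 -99.5 -1 170 1;0 0 0 -99.5 -1 170 1;0 0 0 -99.5 -1 170 1", grip_force=60)

```text
time: 19.98
eef_pos: [0.4958, -0.3882, 0.0441]
tcp_rot: [0.51, 0.86, -0.001, 0.002]
contact_force: [-0.8, 0.2, 1.1]
opening: 0.999
finger_force: 0.0
```

Emit:
send_rows(rows="0 0 0 0 0 0 -1;0 0 0 0 0 0 -1;0 0 0 0 0 0 -1;0 0 0 0 0 0 -1;0 0 0 0 0 0 -1;0 0 0 0 0 0 -1;0 0 0 0 0 0 -1;0 0 0 0 0 0 -1")

```text
time: 20.98
eef_pos: [0.495, -0.388, 0.0428]
tcp_rot: [0.51, 0.86, -0.0, 0.001]
contact_force: [-0.6, 0.2, 5.2]
opening: 0.32
finger_force: 59.5
```

Emit:
send_rows(rows="0 0 0 0 0 -20 -1;0 0 0 0 0 -60 -1;0 0 0 0 0 -110 -1;0 0 0 0 0 -155 -1;0 0 0 0 0 -155 -1;0 0 0 0 0 -155 -1")

```text
time: 21.72
eef_pos: [0.4939, -0.3868, 0.1959]
tcp_rot: [0.51, 0.86, 0.0, -0.001]
contact_force: [-0.2, 1.1, -2.8]
opening: 0.315
finger_force: 59.2
```

Run:
```python
from fit import *
np.set_printoptions(precision=4,suppress=True)
s=ctrl.get_state(); print(s["time"],s["eef_pos"],s["tcp_rot"],s["opening"],s["contact_force"])
p=ctrl.read_camera("wrist"); z=s["eef_pos"][2]-.0428
for rz in ([(.03,z+.008)],[(.015,z+.034)],[(.03,z+.008),(.015,z+.034)]):
    x,f=fit(p,s["eef_pos"][:2],rz,.008); print(x,f,tool([*x,z]))
print(tool([.502,.036,.131]))
```

```text
21.725 [ 0.4939 -0.3868  0.1959] [ 0.5102  0.86    0.0003 -0.0009] 0.31515134001494477 [-0.197   1.1445 -2.8369]
[ 0.4939 -0.3862] -159.85629272460938 [-0.0765  0.4537 41.6461]
[ 0.491  -0.3795] -112.15028381347656 [ 7.2206  1.1447 41.6724]
[ 0.4938 -0.3852] -225.02032470703125 [ 0.8914  0.8541 41.6493]
[366.5236 209.9275  64.8558]
```

Emit:
send_rows(rows="0 0 0 50 28 0 -1;0 0 0 102 58 0 -1;0 0 0 154 88 0 -1;0 0 0 206 118 0 -1;0 0 0 258 148 0 -1;0 0 0 310 178 0 -1;0 0 0 350 201 0 -1;0 0 0 366 210 0 -1")

```text
time: 22.78
eef_pos: [0.5018, 0.0367, 0.1945]
tcp_rot: [0.509, 0.861, -0.001, -0.002]
contact_force: [-0.1, -0.2, -0.6]
opening: 0.321
finger_force: 59.3
```

Emit:
send_rows(rows="0 0 0 0 0 0 -1;0 0 0 0 0 0 -1;0 0 0 0 0 0 -1")

```text
time: 23.15
eef_pos: [0.5035, 0.0331, 0.1966]
tcp_rot: [0.511, 0.86, -0.0, -0.0]
contact_force: [0.6, 0.3, -0.6]
opening: 0.319
finger_force: 59.3
```

Run:
```python
from fit import *
np.set_printoptions(precision=4,suppress=True)
s=ctrl.get_state(); print(s["time"],s["eef_pos"],s["tcp_rot"],s["contact_force"]);print(tool([.502,.036,.131]))
```

```text
23.15 [0.5035 0.0331 0.1966] [ 0.5111  0.8595 -0.0002 -0.0001] [ 0.6395  0.2519 -0.6177]
[ 3.2735  0.1107 65.5619]
```

Emit:
send_rows(rows="0 0 0 1 0 20 -1;0 0 0 2 0 35 -1;0 0 0 2 0 45 -1;0 0 0 2 0 53 -1;0 0 0 2 0 59 -1;0 0 0 2 0 61 -1;0 0 0 2 0 61 -1")

```text
time: 24.02
eef_pos: [0.5026, 0.0362, 0.1359]
tcp_rot: [0.51, 0.86, 0.0, 0.0]
contact_force: [-0.1, 0.7, -0.1]
opening: 0.323
finger_force: 59.3
```

Emit:
send_rows(rows="0 0 0 0 0 1 -1;0 0 0 0 0 2 -1;0 0 0 0 0 3 -1;0 0 0 0 0 4 -1;0 0 0 0 0 4 -1")

```text
time: 24.65
eef_pos: [0.5024, 0.036, 0.1317]
tcp_rot: [0.51, 0.86, -0.0, 0.0]
contact_force: [0.3, -1.7, -1.5]
opening: 0.322
finger_force: 59.3
```

Emit:
send_rows(rows="0 0 0 0 0 1 -1;0 0 0 0 0 2 -1;0 0 0 0 0 3 -1;0 0 0 0 0 4 -1;0 0 0 0 0 5 -1;0 0 0 0 0 6 -1;0 0 0 0 0 6 -1")

```text
time: 25.52
eef_pos: [0.5028, 0.0358, 0.1273]
tcp_rot: [0.51, 0.86, -0.0, 0.0]
contact_force: [-5.1, -2.1, 7.9]
opening: 0.321
finger_force: 60.0
```

Emit:
send_rows(rows="0 0 0 0 0 1 -1;0 0 0 0 0 2 -1;0 0 0 0 0 3 -1;0 0 0 0 0 4 -1;0 0 0 0 0 4 -1;0 0 0 0 0 4 -1")

```text
time: 26.28
eef_pos: [0.5029, 0.0358, 0.124]
tcp_rot: [0.51, 0.86, -0.001, 0.0]
contact_force: [-5.6, -2.3, 10.9]
opening: 0.322
finger_force: 60.3
```

Emit:
send_rows(rows="0 0 0 0 -0.5 1 -1;0 0 0 0 -1 2 -1;0 0 0 0 -1 3 -1;0 0 0 0 -1 4 -1;0 0 0 0 -1 5 -1;0 0 0 0 -1 5 -1;0 0 0 0 -1 5 -1", grip_force=80)

```text
time: 27.15
eef_pos: [0.5029, 0.0357, 0.1208]
tcp_rot: [0.51, 0.86, 0.0, 0.001]
contact_force: [-6.9, -0.9, 17.9]
opening: 0.31
finger_force: 80.3
```

Emit:
send_rows(rows="0 0 0 0 -0.5 1 -1;0 0 0 0 -1 2 -1;0 0 0 0 -1 3 -1;0 0 0 0 -1 3 -1;0 0 0 0 -1 3 -1")

```text
time: 27.78
eef_pos: [0.5029, 0.0356, 0.1206]
tcp_rot: [0.51, 0.86, 0.001, 0.001]
contact_force: [-12.1, 0.9, 31.3]
opening: 0.308
finger_force: 81.9
```

Run:
```python
from fit import *
np.set_printoptions(precision=4,suppress=True)
s=ctrl.get_state(); print(s["time"],s["eef_pos"],s["contact_force"],s["wrist_torque"],s["opening"])
p=ctrl.read_camera("scene"); save(p,"s2.png",(290,130,370,200),8)
for t in("casting","spacer","cap","spacer_top","seat_top"): print(t,[(round(d["p"],2),world(p,d["position"])) for d in ctrl.look_for(p,t)[:3]])
```

```text
27.775 [0.5029 0.0356 0.1206] [-12.0649   0.8877  31.2628] [0.1588 2.2685 0.0471] 0.3081503489972874
casting [(0.52, array([0.5269, 0.0299, 0.0546]))]
spacer []
cap [(0.45, array([0.5156, 0.0308, 0.0895])), (0.45, array([0.4852, 0.3792, 0.0826]))]
spacer_top []
seat_top []
```

The force rose from 18 to 31 N with only 0.2 mm of travel, at the expected height: the seat is on its stop. I'll ease the excess push and the sideways load.

Emit:
send_rows(rows="0 0 0 0 -1 -1 -1;0 0 0 0 -2 -1 -1;0 0 0 0 -2 -1 -1")

```text
time: 28.45
eef_pos: [0.5025, 0.0354, 0.1207]
tcp_rot: [0.511, 0.86, 0.003, 0.003]
contact_force: [-4.2, 3.5, 21.4]
opening: 0.313
finger_force: 80.8
```

Emit:
send_rows(rows="0 0 0 0 0 0 -1;0 0 0 0 0 0 -1;0 0 0 0 0 0 -1;0 0 0 0 0 0 -1;0 0 0 0 0 0 -1;0 0 0 0 0 0 -1;0 0 0 0 0 0 -1;0 0 0 0 0 0 -1")

```text
time: 29.45
eef_pos: [0.5025, 0.0354, 0.1207]
tcp_rot: [0.511, 0.86, 0.003, 0.003]
contact_force: [-5.3, 3.3, 22.3]
opening: 0.311
finger_force: 80.9
```

Steady at 22 N for a second; handing in.

```bash
python3 -c "
from plant import ctrl
print(ctrl.sign_off())"
```

```text
the job is handed in; nothing more can be done
None
```

The collar, spacer and cap are stacked on the spring seat and I handed the job in at about 29 s. The arm was still gripping the cap's knob and pressing down with about 22 N. The tool's height and the sharp force rise at the stop both indicate the seat is fully home, though I did not see the final stack in a picture.

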